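# Open the guarded switch box and latch its switch

### The job

Switch on the bench supply at the grey box with the yellow sliding guard. Pull the red spring plunger knob up and, holding it up, shift the cover a few centimetres towards the plunger's end of the box; let go of the knob and push the cover the rest of the way open by its upright end flange until the plunger drops into the far hole. Then press the green button underneath until it clicks and stays down, and leave the loose pliers, spanner, timber and jar around the box where they are.

Things in the scene. Friction and masses are not known exactly. Their poses are not given: they have to be found in the camera images.
- guard_box: Grey steel switch box fixed to the table, 130 mm (its x) by 305 mm (its y, -150 to +155 mm), 60 mm high to its flat deck; origin under its middle at table height, z up. Aluminium guide rails 13 mm above the deck run along both long edges (inner faces at x = +-49 mm). Feet 6 mm high stick out to x = +-83 mm. The yellow cover slides on the deck and hides a recess with the green button.
- guard_cover (a joint): Travel of the yellow cover (98 x 160 x 5 mm plate, top 5.5 mm above the deck) along the box's +y: 0 m closed, 0.100 m open, end stop at 0.101 m. About 3 N of rubbing; it stays where it is left. While the pin is in a hole the cover has only about 1.5 mm of play either way.
- plunger (a joint): Lift of the spring plunger on the cover: 0 m = pin seated 10 mm deep in a hole, 0.013 m = upper stop. Lifting takes 6 N at first, 10 N at the top; at least 0.010 m frees the round-tipped pin. Let go between the holes, the pin rides on the deck (about 0.010 m); over a hole it snaps down to 0. Holes on the box's centre line at y = +15 mm (cover closed) and +115 mm (open).
- knob (a point): Middle of the red plunger knob (moves with it): a mushroom knob 30 mm across, its full width from 6 mm below to 6 mm above this point, rounded top 11 mm above it; its underside is 10 mm below the point. When seated the point is 107 mm above the table. The steel body under it is 20 mm across.
- flange (a point): Centre of the outer (box -y) face of the cover's upright end flange: a yellow strip 88 mm wide (box x), 4 mm thick, standing from the cover to 38 mm above the deck; the point is 22 mm above the deck. Pushing this face towards the box's +y opens the cover. With the cover closed the deck reaches 40 mm beyond this face.
- switch (a joint): Press of the green latching button, straight down: 0 m up (off), 0.012 m bottom stop. Spring 2 N at first, 5 N at the bottom. Pressed past 0.010 m it clicks and then stays at about 0.010 m when let go.
- button_top (a point): Centre of the top of the green button (34 mm across), 3.5 mm below the deck when up, at (0, -62) mm in the box frame. It stands in the recess: 84 mm (box x) by 85 mm (box y from -105 to -20 mm), floor 24 mm below the deck; covered at the start.
- timber_offcut: Bystander, loose: a plain brown timber offcut, 40x170x20 mm, lying flat; origin under its centre.
- pliers: Bystander, loose: combination pliers with red handles, 52x165x15 mm, lying flat; origin under its centre.
- spanner: Bystander, loose: a steel open/ring spanner, 34x154x8 mm, lying flat; origin under its centre.
- screw_jar: Bystander, loose: a milky-white jar with a red cap, 68 mm across, 99 mm tall, standing; origin under its centre.

How it is judged:
By the outcome, as a careful person would: the job done as asked, in the order asked, and still so for the second after the job is handed in, with the robot touching nothing.
It also fails if it takes over 48 s, if anything falls off the work surface, if the arm or the gripper's body presses on something with over 40 N, if the wrist force passes 120 N, or if a joint passes its speed limit or range.

### The arm

A 7-joint arm with a two-finger parallel gripper is mounted at the origin on the work surface; the furniture and walls round the work are solid. World frame = base frame: x ahead of the robot, y to its left, z up, the work surface at z = 0. Lengths are in m, angles in rad, forces in N, time in s.
With the tool pointing down it reaches from about 0.35 to 0.9 m from the base axis. Payload 8.1 kg.
Tool frame: the origin (TCP) lies at the very end of the fingers, on their centre line; the grasp point (between the pads) lies 19 mm behind it; z points along the fingers, y is the line along which they close (so a half turn about z gives the same grasp; the last joint's range is limited). The gripper opens to 85 mm and grips with 20 to 120 N. Pads are 22 mm wide; open, the fingers measure 114 mm over their backs; the gripper's body (76 mm by 85 mm) begins 54 mm behind the grasp point. The pads swing forward as they close: fully open they stand 13 mm farther back than shut.
Start: joints at [1.12, 0.434, 0.025, 1.573, -0.012, 1.134, -0.075], TCP at [0.213, -0.588, 0.231] pointing down, gripper open.
Joint ranges: [-2.62, 2.62], [-0.44, 2.09], [-1.27, 1.32], [0.08, 2.57], [-1.32, 4.46], [0.12, 2], [-2.74, 2.74]. Speed limits (rad/s): [2.22, 2.22, 3.01, 3.01, 3.14, 3.14, 3.14].

### API

Orientations are given as [roll, pitch, yaw] about the fixed x, y, z axes, in that order (R = Rz(yaw) Ry(pitch) Rx(roll)).
In Python, from bench import env gives the robot as it stands. Calls block until the motion is done:
- env.movep(position, orientation): joint-space move of the TCP to a pose.
- env.move_straight(position, rotation=None, velocity=0.15, force_limit=None): straight line of the TCP; rotation=None keeps the orientation; velocity is the mean speed in m/s. With force_limit (N) it stops when the force on the tool has changed by that much, and returns True; else False.
- env.move_joints(angles): joint-space move.
- env.set_gripper(opening, grasp_force=None): finger opening in m; grasp_force is the grip in N (None keeps the last); returns when the fingers have stopped.
- env.sleep(seconds).
- env.solve_ik(position, orientation): joint angles nearest the present ones, or None.
- env.read_state(): the state.
- env.camera(name): name is "scene" or "top" or "wrist"; returns a dict with "img" (400x640x3 uint8, red, green, blue), "z_map" (400x640 float32, m along the optical axis (not along the pixel's ray), 0 where there is no reading), "intrinsics" (3x3 intrinsics, pixels), "D" ([k1, k2, p1, p2, k3] as OpenCV has them; the pictures are not rectified), "origin" and "orientation" of the camera in the world. Camera axes: x right, y up, looking along -z (the intrinsics and any distortion apply to the point x, -y, -z); pixel columns grow to the right and rows downward; lengths in m; the calibration is good to about 2 mm. A picture is of the moment at which its call begins.
A pose or a line that the arm cannot do raises env.Unreachable and nothing moves.
- env.job_done(): hands the job in; it is judged then, once.
The state is a dict: "time": time; "joint_pos": joint angles; "qd": joint speeds; "tau": joint torques, N m; "eef_pos": TCP position; "orientation": TCP orientation; "contact_force": force on the tool from outside, world axes, zero at the start; "moment": the same for the moment, N m; "width": finger opening in m; "gripper_force": force on a finger pad.
Only numpy, scipy, OpenCV 4.12 (cv2) and the standard library are available. Lean on these libraries where they do the work, as an engineer would, in place of code of your own. Each camera call takes 0.05 s, during which the arm holds its last target. There are 200 camera calls.

## Working session

There is one attempt and no reset: what is moved stays moved. The work goes in short steps, each a Python script; the robot and the scene stay as the last script left them, time stands still between calls to the robot, and variables do not carry over. Pictures are saved under pics/ and viewed, at most 10 in all, crops included, and the job is handed in when it is done.

```bash
ls; mkdir -p pics; cat > h.py <<'E'
import numpy as np, cv2
from bench import env
from scipy.spatial.transform import Rotation as Ro
def rot(o):
    o=np.array(o,float)
    if o.shape==(3,3): return o
    if o.shape==(3,): return Ro.from_euler('xyz',o).as_matrix()
    raise ValueError(o)
def dirs(c,uv):
    p=cv2.undistortPoints(np.array(uv,float).reshape(-1,1,2),c["intrinsics"],np.array(c["D"],float)).reshape(-1,2)
    return np.c_[p[:,0],-p[:,1],-np.ones(len(p))]
def cast(c,uv,z):
    d=dirs(c,uv)@rot(c["orientation"]).T; o=np.array(c["origin"])
    return o+d*((z-o[2])/d[:,2])[:,None]
def cloud(c,mask):
    v,u=np.nonzero(mask&(c["z_map"]>0)); d=dirs(c,np.c_[u,v])*c["z_map"][v,u][:,None]
    return d@rot(c["orientation"]).T+np.array(c["origin"])
E
python3 - <<'E'
from h import *
for n in ("scene","top"):
    c=env.camera(n); cv2.imwrite(f"pics/{n}0.png",c["img"][:,:,::-1]); print(n,c["origin"],c["orientation"])
    np.save(f"{n}0.npy",c,allow_pickle=True)
s=env.read_state();print(s["time"],s["orientation"],s["contact_force"])
E
```

```text
pics
scene [0.20157716 0.68594804 0.46833805] [ 1.12517047e+00  4.01976292e-04 -2.58584608e+00]
top [0.44131785 0.03187064 0.92745087] [ 0.21157836  0.00290638 -1.59025221]
0.1 [-3.14028349e+00  1.41691528e-04  3.47711441e-01] [ 0.26873918 -0.88236122 -0.03206883]
```

View pics/top0.png

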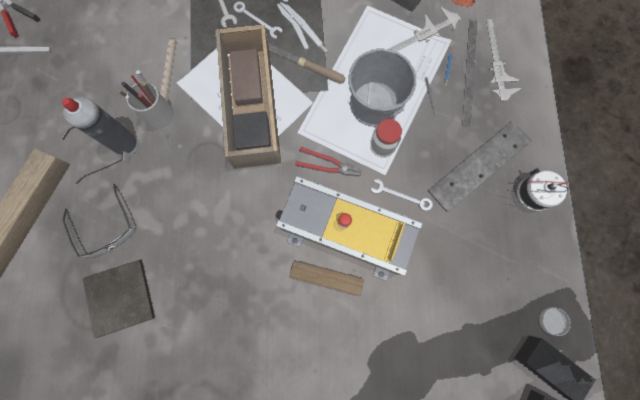

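View pics/scene0.png

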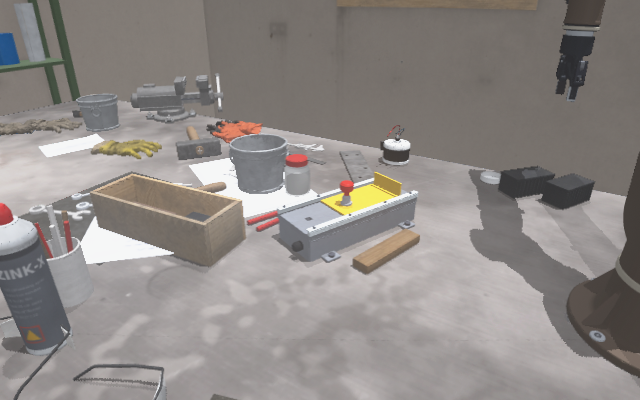

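```bash
python3 - <<'E'
from h import *
roi={"top":(165,285,265,430),"scene":(165,270,265,430)}
rays=[]
for n in ("top","scene"):
    c=np.load(n+"0.npy",allow_pickle=True).item()
    hsv=cv2.cvtColor(c["img"],cv2.COLOR_RGB2HSV); H,S,V=cv2.split(hsv)
    m=np.zeros(H.shape,bool); a=roi[n]; m[a[0]:a[1],a[2]:a[3]]=1
    yel=m&(H>18)&(H<32)&(S>150)
    red=m&((H<6)|(H>172))&(S>140)&(V>60)
    k,lab,st,ce=cv2.connectedComponentsWithStats(red.astype(np.uint8))
    for i in range(1,k):
        if st[i,4]>20: print(n,"red",st[i],ce[i])
    P=cloud(c,yel)
    print(n,"yel n",len(P),"z pct",np.percentile(P[:,2],[1,10,50,90,99]))
    pl=P[abs(P[:,2]-.0655)<.006]; r=cv2.minAreaRect((pl[:,:2]*1000).astype(np.float32)); print(" plate",r)
    fl=P[P[:,2]>.08]; 
    if len(fl)>5: r=cv2.minAreaRect((fl[:,:2]*1000).astype(np.float32)); print(" flange",r,fl.mean(0),len(fl))
    Pa=cloud(c,m); rl=Pa[(Pa[:,2]>.068)&(Pa[:,2]<.079)]
    al=cloud(c,m); bx=al[(al[:,2]>.05)&(al[:,2]<.08)]
    r=cv2.minAreaRect((bx[:,:2]*1000).astype(np.float32)); print(" box",r)
    kn=cloud(c,red)
    kn=kn[kn[:,2]>.09]
    print(" knob pts",len(kn),kn.mean(0),kn.min(0),kn.max(0))
E
```

```text
top red [339 214  12  12  95] [344.43157895 218.91578947]Traceback (most recent call last):
  File "<stdin>", line 13, in <module>
  File "h.py", line 16, in cloud
    v,u=np.nonzero(mask&(c["z_map"]>0)); d=dirs(c,np.c_[u,v])*c["z_map"][v,u][:,None]
                                           ~~~~^^^^^^^^^^^^^^
  File "h.py", line 10, in dirs
    p=cv2.undistortPoints(np.array(uv,float).reshape(-1,1,2),c["intrinsics"],np.array(c["D"],float)).reshape(-1,2)
      ~~~~~~~~~~~~~~~~~~~^^^^^^^^^^^^^^^^^^^^^^^^^^^^^^^^^^^^^^^^^^^^^^^^^^^^^^^^^^^^^^^^^^^^^^^^^^^
cv2.error: OpenCV(4.12.0) /io/opencv/modules/calib3d/src/undistort.dispatch.cpp:347: error: (-215:Assertion failed) CV_IS_MAT(_src) && CV_IS_MAT(_dst) && (_src->rows == 1 || _src->cols == 1) && (_dst->rows == 1 || _dst->cols == 1) && _src->cols + _src->rows - 1 == _dst->rows + _dst->cols - 1 && (CV_MAT_TYPE(_src->type) == CV_32FC2 || CV_MAT_TYPE(_src->type) == CV_64FC2) && (CV_MAT_TYPE(_dst->type) == CV_32FC2 || CV_MAT_TYPE(_dst->type) == CV_64FC2) in function 'cvUndistortPointsInternal'
```

```bash
cat > m.py <<'E'
from h import *
roi={"top":(165,285,265,430),"scene":(165,270,265,430)}
for n in ("top","scene"):
    c=np.load(n+"0.npy",allow_pickle=True).item()
    hsv=cv2.cvtColor(c["img"],cv2.COLOR_RGB2HSV); H,S,V=cv2.split(hsv)
    m=np.zeros(H.shape,bool); a=roi[n]; m[a[0]:a[1],a[2]:a[3]]=1
    yel=m&(H>18)&(H<32)&(S>150)
    red=m&((H<6)|(H>172))&(S>140)&(V>60)
    z=c["z_map"]; print(n,"yel",yel.sum(),"depth ok",(yel&(z>0)).sum(),(z>0).mean(), "roi",(z[m]>0).mean())
    u=cv2.findNonZero(yel.astype(np.uint8)).reshape(-1,2)
    P=cast(c,u,.0655)
    print(" plate cast",cv2.minAreaRect((P[:,:2]*1000).astype(np.float32)))
    k,lab,st,ce=cv2.connectedComponentsWithStats(red.astype(np.uint8))
    for i in range(1,k):
        if st[i,4]>20: print(n,"red",st[i],ce[i],cast(c,[ce[i]],.109))
    if (m&(z>0)).sum()>100:
        A=cloud(c,m); bx=A[(A[:,2]>.05)&(A[:,2]<.08)]
        print(" box",len(bx),cv2.minAreaRect((bx[:,:2]*1000).astype(np.float32)))
        f=cloud(c,yel)
        if len(f): print(" yel z",np.percentile(f[:,2],[1,50,99]))
    im=c["img"][a[0]:a[1],a[2]:a[3],::-1]; cv2.imwrite(f"pics/{n}crop.png",cv2.resize(im,None,fx=4.6,fy=4.6,interpolation=cv2.INTER_CUBIC))
E
python3 m.py
```

```text
top yel 0 depth ok 0 0.99598046875 roi 0.9964141414141414Traceback (most recent call last):
  File "m.py", line 10, in <module>
    u=cv2.findNonZero(yel.astype(np.uint8)).reshape(-1,2)
      ^^^^^^^^^^^^^^^^^^^^^^^^^^^^^^^^^^^^^^^^^^^^^
AttributeError: 'NoneType' object has no attribute 'reshape'
```

```bash
python3 -c "
from h import *
c=np.load('top0.npy',allow_pickle=True).item(); i=c['img']; print(i.dtype,i[235,370],i[219,344],i[240,398],cv2.cvtColor(i,cv2.COLOR_RGB2HSV)[235,370])"
sed -i 's/(H>18)&(H<32)&(S>150)/(H>14)\&(H<34)\&(S>130)/' m.py; python3 m.py
```

```text
uint8 [227 202 116] [203  96  90] [210 188 113] [ 23 125 227]
top yel 30 depth ok 30 0.99598046875 roi 0.9964141414141414
 plate cast ((564.3546142578125, -86.84326934814453), (145.5671844482422, 60.39298629760742), 47.593509674072266)
top red [339 214  12  12  95] [344.43157895 218.91578947] [[ 0.5769066  -0.02420531  0.109     ]]
 box 7003 ((570.4082641601562, -35.65760803222656), (304.8110656738281, 124.17523956298828), 67.77072143554688)
 yel z [0.06210497 0.06785853 0.11218725]
scene yel 1365 depth ok 1360 0.99608203125 roi 0.994978354978355
 plate cast ((561.1915893554688, -99.90579223632812), (240.5588836669922, 117.45789337158203), 81.4271011352539)
scene red [341 181  12  11  86] [347.31395349 184.6627907 ] [[ 0.57864549 -0.02938165  0.109     ]]
 box 4768 ((679.888671875, -76.80229187011719), (307.376220703125, 356.19989013671875), 68.04212951660156)
 yel z [0.06415005 0.06624147 0.09853897]
```

View pics/topcrop.png

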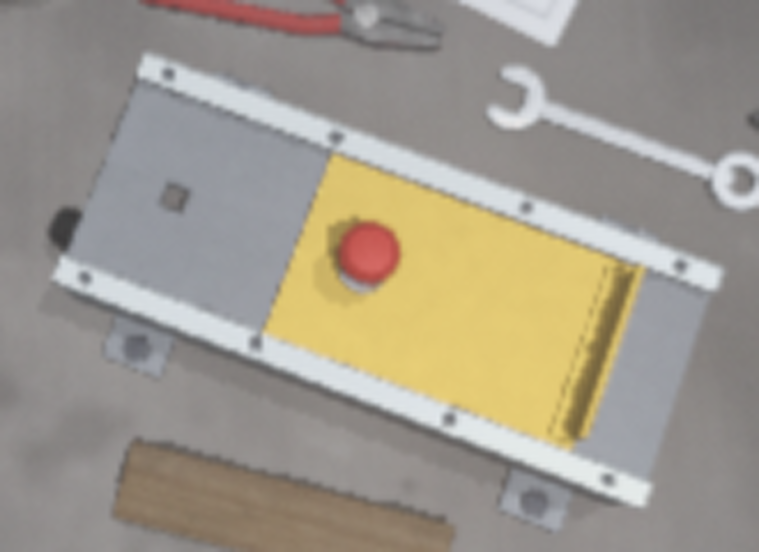

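```bash
python3 - <<'E'
from h import *
for n in ("top","scene"):
    c=np.load(n+"0.npy",allow_pickle=True).item()
    H,S,V=cv2.split(cv2.cvtColor(c["img"],cv2.COLOR_RGB2HSV))
    m=np.zeros(H.shape,bool); m[165:285,265:430]=1
    P=cloud(c,m&(H>18)&(H<29)&(S>95)&(V>100)); p=P[abs(P[:,2]-.066)<.006]; f=P[(P[:,2]>.075)&(P[:,2]<.105)]
    print(n,len(p),cv2.minAreaRect((p[:,:2]*1000).astype(np.float32)),"flange",len(f),f.mean(0) if len(f) else 0)
    if len(f)>5: print(cv2.minAreaRect((f[:,:2]*1000).astype(np.float32)))
yaw=np.radians(-22.2)
print(env.solve_ik([.5765,-.0245,.2],[np.pi,0,yaw]),env.solve_ik([.5765,-.0245,.086],[np.pi,0,yaw]))
env.movep([.5765,-.0245,.20],[np.pi,0,yaw])
c=env.camera("wrist"); cv2.imwrite("pics/w1.png",c["img"][:,:,::-1]); np.save("w1.npy",c,allow_pickle=True)
s=env.read_state(); print(s["time"],s["eef_pos"],s["width"],c["origin"])
E
```

```text
top 2693 ((559.7586669921875, -65.77326965332031), (156.6741943359375, 96.21697235107422), 67.65435028076172) flange 125 [ 0.52876904 -0.13623363  0.09209414]
((557.2796630859375, -102.56986236572266), (115.62620544433594, 82.32383728027344), 50.70637130737305)
scene 1063 ((567.408447265625, -66.07498168945312), (160.57359313964844, 92.21137237548828), 67.23219299316406) flange 276 [ 0.52977478 -0.13278422  0.0877494 ]
((535.9801635742188, -81.80096435546875), (138.04489135742188, 84.0989990234375), 84.5506362915039)
[ 0.11507056  0.39934002 -0.22597175  1.71923233  0.10152041  1.03443247
 -2.10392369] [ 0.04446148  0.52156322 -0.1322554   1.84133585  0.09312191  0.78464538
 -2.09462653]
2.5333 [ 0.57652083 -0.02560923  0.20000277] 0.08535848062600761 [ 0.64894254 -0.05531393  0.34256823]
```

View pics/w1.png

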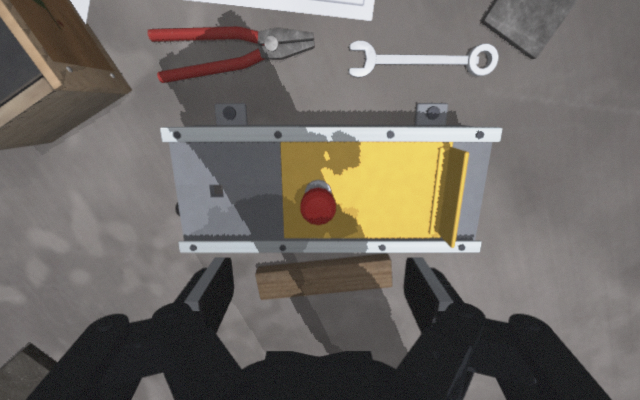

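```bash
python3 - <<'E'
from h import *
c=np.load("w1.npy",allow_pickle=True).item()
H,S,V=cv2.split(cv2.cvtColor(c["img"],cv2.COLOR_RGB2HSV))
m=np.zeros(H.shape,bool); m[170:235,290:350]=1
r=m&((H<8)|(H>170))&(S>120)
ct=max(cv2.findContours(r.astype(np.uint8),0,2)[0],key=cv2.contourArea)
ce,ra=cv2.minEnclosingCircle(ct);print(ce,ra,[cast(c,[ce],z) for z in(.107,.113)])
P=cloud(c,r);print(P.mean(0),P.max(0),P.min(0))
# rail white edges: direction & centreline
A=np.zeros(H.shape,bool);A[120:260,150:510]=1
w=A&(S<30)&(V>170); Q=cloud(c,w); Q=Q[abs(Q[:,2]-.073)<.006]
print(len(Q),cv2.minAreaRect((Q[:,:2]*1000).astype(np.float32)))
E
```

```text
(317.5, 206.0) 18.200374603271484 [array([[ 0.57505269, -0.02455692,  0.107     ]]), array([[ 0.57693469, -0.02534031,  0.113     ]])]
[ 0.5778231  -0.02588063  0.11624053] [ 0.59063444 -0.01091143  0.11973953] [ 0.56181912 -0.03939029  0.10540121]
4228 ((571.037109375, -35.95735168457031), (304.4111633300781, 122.77703857421875), 67.79612731933594)
```

```bash
cat >> h.py <<'E'
yaw=np.radians(-22.2); O=np.array([.5705,-.0387]); ORI=[np.pi,0,yaw]
X=np.array([np.cos(yaw),np.sin(yaw)]); Y=np.array([-X[1],X[0]])
def W(bx,by,z): return np.r_[O+bx*X+by*Y,z]
def B(p): d=np.array(p[:2])-O; return np.round([d@X*1e3,d@Y*1e3,p[2]*1e3],1)
def show(t):
    s=env.read_state(); f=np.array(s["contact_force"]); print(t,round(s["time"],2),"box",B(s["eef_pos"]),"F",np.round([f[:2]@X,f[:2]@Y,f[2]],1),"w",round(s["width"],4),"g",np.round(s["gripper_force"],1))
def snap(n,cam):
    c=env.camera(cam); cv2.imwrite(f"pics/{n}.png",c["img"][:,:,::-1]); np.save(f"{n}.npy",c,allow_pickle=True)
E
python3 - <<'E'
from h import *
print(env.move_straight(W(0,.015,.086),ORI,velocity=.1,force_limit=10)); show("down")
env.set_gripper(.02,60); show("grip")
p=np.array(env.read_state()["eef_pos"])
print(env.move_straight(p+[0,0,.0122],velocity=.03,force_limit=30)); show("lift")
snap("lift","scene")
E
```

```text
False
down 3.83 box [ 0.5 15.2 86.6] F [ 0.3  0.5 -0.3] w 0.0851 g 0.0
grip 4.4 box [ 0.1 15.  86.4] F [-1.8 -1.   5.4] w 0.0277 g 58.8
False
lift 4.97 box [-0.1 14.9 98.3] F [  3.1   0.5 -10.3] w 0.0279 g 59.7
```

```bash
python3 - <<'E'
from h import *
p=np.array(env.read_state()["eef_pos"])
print(env.move_straight(p+np.r_[Y*.035,0],velocity=.04,force_limit=25)); show("shift")
snap("shift","scene")
cv2.imwrite("pics/shiftc.png",cv2.resize(cv2.imread("pics/shift.png")[130:280,250:450],None,fx=4,fy=4))
E
```

```text
False
shift 6.04 box [-0.  50.7 98.5] F [  3.4   1.1 -10.3] w 0.0278 g 59.8
```

View pics/shiftc.png

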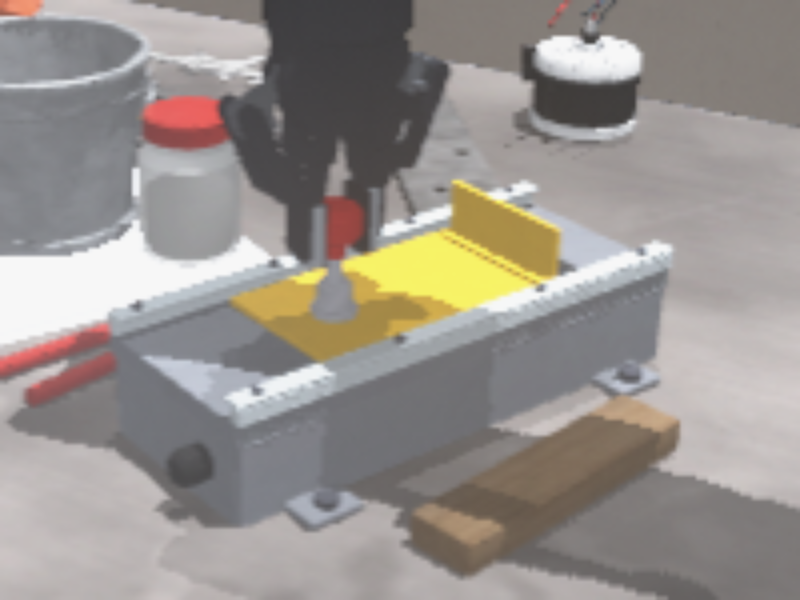

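```bash
python3 - <<'E'
from h import *
env.set_gripper(.085); show("rel")
env.move_straight(W(0,.050,.16),ORI,velocity=.15)
env.set_gripper(0,40)
env.move_straight(W(0,-.120,.16),ORI,velocity=.2)
print(env.move_straight(W(0,-.120,.075),ORI,velocity=.12,force_limit=8)); show("low")
print(env.move_straight(W(0,-.075,.075),ORI,velocity=.03,force_limit=2.5)); show("touch")
snap("touch","scene")
E
```

```text
rel 6.68 box [-0.  49.9 98.4] F [ 0.2 -0.  -0.2] w 0.0852 g 0.0
False
low 9.87 box [   0.5 -119.6   75.5] F [ 0.6 -0.  -0.1] w -0.0004 g 0.0
True
touch 10.89 box [ -0.4 -87.3  74.7] F [0.  0.8 0.3] w 0.0001 g 0.0
```

```bash
python3 - <<'E'
from h import *
print(env.move_straight(W(0,-.030,.075),ORI,velocity=.04,force_limit=20)); show("push")
print(env.move_straight(W(0,-.015,.075),ORI,velocity=.015,force_limit=10)); show("end")
snap("end","scene")
cv2.imwrite("pics/endc.png",cv2.resize(cv2.imread("pics/end.png")[130:280,250:450],None,fx=4,fy=4))
E
```

```text
False
push 12.54 box [  0.3 -29.3  75.3] F [ 0.3  0.3 -0.6] w -0.0 g 0.0
True
end 13.21 box [ -0.3 -22.2  74.7] F [ 0.4  0.7 -1. ] w -0.0001 g 0.0
```

View pics/endc.png

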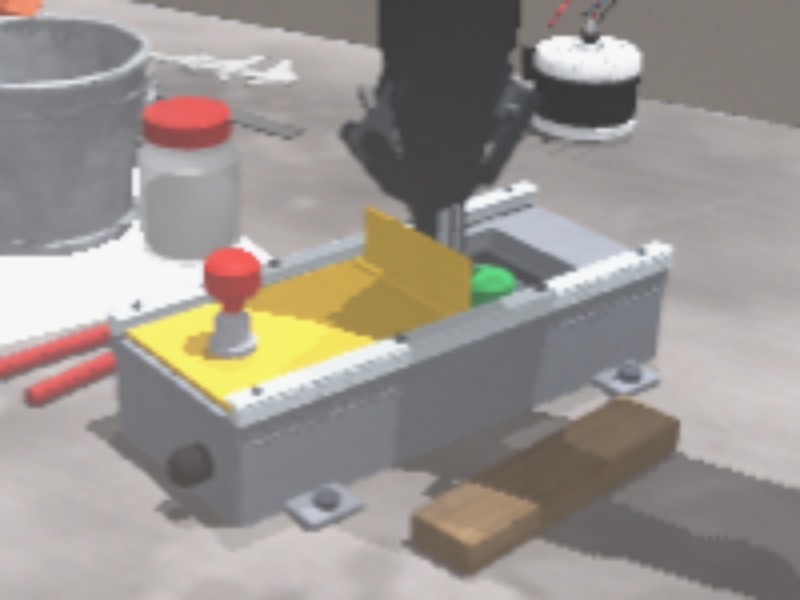

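```bash
python3 - <<'E'
from h import *
snap("end2","scene"); env.move_straight(W(0,-.035,.075),ORI,velocity=.05); show("back"); snap("end2t","top")
for n in ("scene0","touch","end","end2","top0","end2t"):
    c=np.load(n+".npy",allow_pickle=True).item()
    H,S,V=cv2.split(cv2.cvtColor(c["img"],cv2.COLOR_RGB2HSV))
    m=np.zeros(H.shape,bool); m[165:240,295:360]=1
    P=cloud(c,m&((H<8)|(H>170))&(S>110)); bx=(P[:,:2]-O)
    P=P[(P[:,2]>.08)&(abs(bx@X)<.03)]; q=(P[:,:2]-O)@Y*1e3
    print(n,len(P),"z",np.round(np.percentile(P[:,2],[5,50,98])*1e3,1),"y",np.round(np.percentile(q,[2,50,98]),1))
E
```

```text
back 13.71 box [  0.  -35.7  75. ] F [-0.4  0.8 -0.9] w 0.0003 g 0.0
scene0 142 z [ 93.  112.4 119.1] y [ 9.2 22.2 31.8]
touch 148 z [103.5 122.2 128.3] y [45.3 59.3 69.3]
end 164 z [ 92.9 113.  119. ] y [107.9 123.2 133.1]
end2 164 z [ 92.9 113.1 119.1] y [108.8 122.8 133.2]
top0 123 z [113.5 117.3 120.4] y [ 2.9 14.9 26.8]
end2t 128 z [113.7 116.9 119.4] y [103.4 115.6 128.1]
```

```bash
python3 - <<'E'
from h import *
env.move_straight(W(0,-.062,.078),ORI,velocity=.08)
print(env.move_straight(W(0,-.062,.042),ORI,velocity=.025,force_limit=15)); show("press")
env.sleep(.2); show("hold")
env.move_straight(W(0,-.062,.16),ORI,velocity=.12); 
env.move_straight(W(-.12,-.10,.25),ORI,velocity=.2); show("up")
snap("fin","top"); snap("fins","scene")
c=np.load("fin.npy",allow_pickle=True).item()
H,S,V=cv2.split(cv2.cvtColor(c["img"],cv2.COLOR_RGB2HSV)); m=np.zeros(H.shape,bool); m[165:285,265:430]=1
P=cloud(c,m&(H>40)&(H<85)&(S>70)); print(len(P),P.mean(0) if len(P) else 0, np.percentile(P[:,2],[10,50,90]) if len(P) else 0)
cv2.imwrite("pics/finc.png",cv2.resize(cv2.imread("pics/fin.png")[120:300,240:460],None,fx=3,fy=3))
E
```

```text
True
press 15.5 box [  0.1 -62.   44.4] F [-1.4 -0.   8.5] w 0.0002 g 4.4
hold 15.7 box [  0.1 -62.   44.4] F [-1.7 -0.2  8.7] w -0.0004 g 4.6
up 17.74 box [-119.6  -99.9  249.5] F [-0.3 -0.1 -0.7] w -0.0003 g 0.0
137 [ 0.54596998 -0.09537077  0.04606344] [0.04420129 0.04585053 0.04804286]
```

View pics/finc.png

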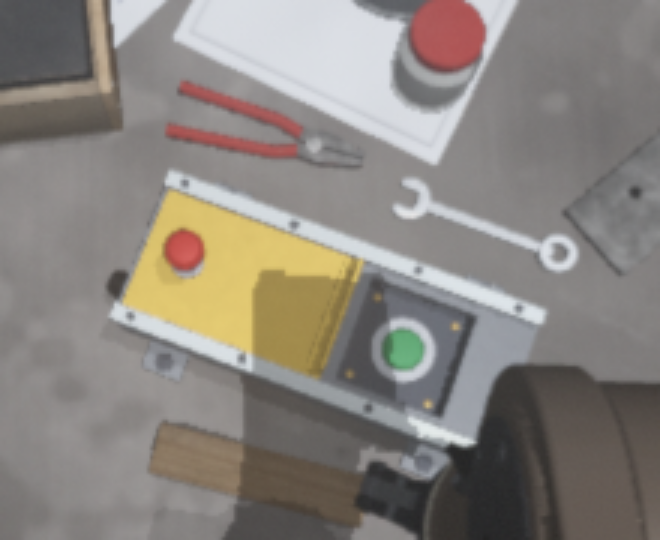

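The button top is at 46 mm, 10 mm below its up height, so it has latched. The cover is open with the pin seated, and the loose items haven't moved.

```bash
python3 -c "
from h import *
print(env.job_done())"
```

```text
the job is handed in; nothing more can be done
None
```

The bench supply is on and the job is handed in: the cover is open with the plunger in the far hole, the green button is latched down, and the loose items look undisturbed in the final picture; the work took about 18 s of the 48 s allowed.

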